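Press the round flask down into the sprung ring cradle

ROBOT

A 7-joint arm with a two-finger parallel gripper is mounted at the origin on a cart in front of the work surface, level with it; the furniture and walls round the work are solid. World frame = base frame: x ahead of the robot, y to its left, z up, the work surface at z = 0. Lengths are in m, angles in rad, forces in N, time in s.
With the tool pointing down it reaches from about 0.425 to 0.825 m from the base axis. Payload 3.6 kg.
Tool frame: the origin (TCP) lies where the fingers leave the gripper's body, on its centre line; the fingertips stand 73 mm ahead of it and the grasp point (between the pads) lies 54 mm ahead of it; x points along the fingers, y is the direction in which the jaws open and shut, and the axes are right-handed (so a half turn about x gives the same grasp; the last joint's range is limited). The gripper opens to 85 mm and grips with 20 to 120 N. Pads are 22 mm wide; open, the fingers measure 114 mm over their backs; the gripper's body (76 mm by 85 mm) begins 54 mm behind the grasp point. The pads swing forward as they close: fully open they stand 13 mm farther back than shut.
Start: joints at [1.135, 0.615, -0.013, 1.423, 0.008, 1.103, -0.04], TCP at [0.258, -0.596, 0.304] pointing down, gripper open.
Joint ranges: [-3.12, 3.12], [-0.3, 2.06], [-1.34, 1.32], [0.26, 2.42], [-1.36, 4.5], [0.01, 1.98], [-2.84, 2.84]. Speed limits (rad/s): [2.79, 2.79, 3.14, 3.14, 3.14, 3.14, 3.14].

INTERFACE

Orientations are given as a unit quaternion [x, y, z, w].
In Python, from station import arm, snapshot, camera_info, ticket gives the robot as it stands. Calls block until the motion is done:
- arm.movep(position, orientation): joint-space move of the TCP to a pose.
- arm.line_to(position, velocity=0.15, ori=None): straight line of the TCP; ori=None keeps the orientation; velocity is the mean speed in m/s.
- arm.move_j(angles): joint-space move.
- arm.move_gripper(opening, effort=None): opening from 0.0 (shut) to 1.0 (fully open); effort is the grip in N (None keeps the last); returns when the fingers have stopped.
- arm.pause(seconds).
- arm.ik(position, orientation): joint angles nearest the present ones, or None.
- snapshot(name): name is "scene" or "top"; returns the picture (400x640x3 uint8, blue, green, red); there is no depth.
- camera_info(name): a dict with "fx", "fy", "cx", "cy" (pixels), "dist_coeffs" ([k1, k2, p1, p2, k3] as OpenCV has them; the pictures are not rectified), "R" (3x3) and "t" (3): a world point X has camera coordinates R X + t. Camera axes: x right, y down, z forward; pixel columns grow to the right and rows downward; lengths in m; the calibration is good to about 2 mm. A picture is of the moment at which its call begins. camera_info takes no time and is no camera call.
A pose or a line that the arm cannot do raises arm.MotionError and nothing moves.
- ticket.finish_job(): hands the job in, once; it reports no verdict.
Readings, each from a call of its own:
- arm.read_time(): time.
- arm.read_joint_positions(): joint angles.
- arm.read_dq(): joint speeds.
- arm.read_effort(): joint torques, N m.
- arm.read_tool_pos(): TCP position.
- arm.read_eef_rot(): TCP orientation.
- arm.read_ft_force(): force on the tool from outside, world axes, zero at the start.
- arm.read_wrist_torque(): the same for the moment, N m.
- arm.read_opening(): opening from 0.0 (shut) to 1.0 (fully open).
Only numpy, scipy, OpenCV 4.12 (cv2) and the standard library are available. Lean on these libraries where they do the work, as an engineer would, in place of code of your own. Each camera call takes 0.05 s, during which the arm holds its last target.

TASK

Take the larger of the two stoppered round flasks, set it upright into the ring of the sprung cradle and press it straight down until the ring is all the way down at its lower stop, without forcing the glass against the stop. Finish while still holding it pressed down there, so that a colleague can inspect the compressed springs: do not let go or ease off. Leave the smaller flask, the white bottle, the petri dish and the timer where they are.

Things in the scene. Friction and masses are not known exactly. Their poses are not given: they have to be found in the camera images.
- flask_large: The larger clear glass flask with a flat-bottomed round bulb, about 0.12 kg, loose, standing upright on the bench (left or right place swaps with the small flask). Origin: centre of its flat underside, z up along the neck. Bulb 68 mm in diameter with its centre 28 mm above the origin; flat underside 38.6 mm in diameter; straight neck 24 mm in diameter from 60 to 114 mm, rim 27 mm in diameter from 114 to 118 mm, white stopper (fixed, 23 mm in diameter) up to 127 mm.
- flask_small: The smaller flask of the same kind, loose, not to be moved: bulb 47 mm in diameter, neck 20 mm, 103 mm high with its stopper. Origin: centre of its underside. It would fall through the ring.
- cradle: The sprung ring cradle, fixed to the bench: grey base 90 x 130 x 10 mm with a rubber disc (top 13 mm above the bench) in its middle; two steel guide posts at y = +50 and -50 mm, their tops 69 mm above the bench, carry the ring on coil springs. Origin: centre of the base's underside, z up; it is turned about z by up to about 30 degrees.
- ring_centre (a point): Point on the axis of the aluminium ring, in the plane of its lower edge; it moves with the ring: 45 mm above the bench with the ring up, 21 mm with it fully down. The ring is a funnel 14 mm high: inner diameter 52 mm at the lower edge, 70 mm at the upper edge, outer diameter 77 mm. The large flask seats by its bulb with its underside about 5 mm below this point (about 40 mm above the bench with the ring up, 16 mm with it fully down).
- ring (a joint): Downward travel of the ring in m: 0 = up at rest, 0.024 = lower stop. Springs: about 3.5 N starts it (the flask's weight alone does not), about 9.5 N brings it to the stop; it springs back up when let go.
- bottle_regen: White plastic bottle with a blue screw cap, 47 x 48 x 98 mm, standing, loose bystander. Origin: centre of its underside.
- petri_dish: Clear petri dish, 61 mm in diameter, 16 mm high, loose bystander near the robot's edge of the bench. Origin: centre of its underside.
- lab_timer: Small beige bench timer with three buttons, 62 x 68 x 20 mm, loose bystander near the robot's edge of the bench. Origin: centre of its underside.
Things that resemble listed ones, but are neither listed nor needed, are in the scene too. What is shaped like the flask_large but green or turquoise is not meant.

How it is judged:
On the way:
1. the larger flask is lifted clear of the bench by the gripper (height (world z) of flask_large above 0.03 m and contact force between flask_large and the fingers above 1 N and value of joint ring below 0.003 m), for 0.1 s.
At the end, for the whole second after the job is handed in: The larger flask sits in the ring (centred within 7 mm, underside 0 to 12 mm below the ring's lower edge, tilted less than 0.15 rad) and the robot, still touching it, holds it still with the ring within 4 mm of its lower stop (travel over 20 of 24 mm) and more than 4 N between flask and cradle (value of joint ring above 0.02 m and contact force between flask_large and cradle above 4 N and (contact force between flask_large and the fingers above 2 N or contact force between flask_large and the arm above 2 N) and horizontal distance between flask_large and ring_centre below 0.007 m and z of flask_large in the frame of ring_centre between -0.012 and 0 m and angle between flask_large's own z axis and vertical below 0.15 rad and linear speed of flask_large below 0.02 m/s); the arm keeps its last pose, push and grip.
It fails at once if the glass is forced against the cradle with more than 40 N (contact force between flask_large and cradle above 40 N).
It fails at once if the smaller flask is displaced by more than 30 mm or tipped over (distance of flask_small from where it was at the start of the episode above 0.03 m or angle between flask_small's own z axis and vertical above 0.5 rad).
It fails at once if the bottle, petri dish or timer is displaced by more than 30 mm (distance of any of bottle_regen, petri_dish, lab_timer from where it was at the start of the episode above 0.03 m).
It also fails if it takes over 42 s, if anything falls off the work surface, if the arm or the gripper's body presses on something with over 40 N, if the wrist force passes 120 N, or if a joint passes its speed limit or range.

## Working session

There is one attempt and no reset: what is moved stays moved. The work goes in short steps, each a Python script; the robot and the scene stay as the last script left them, time stands still between calls to the robot, and variables do not carry over. Pictures are saved under pics/ and viewed, and the job is handed in when it is done.

```bash
mkdir -p pics; ls; python3 - <<'E'
from station import arm, snapshot, camera_info
import cv2
for n in("scene","top"):
    cv2.imwrite(f"pics/{n}0.png",snapshot(n)); c=camera_info(n); print(n,c)
print(arm.read_time(),arm.read_tool_pos(),arm.read_eef_rot())
E
```

```text
pics
scene {'fx': 464.0645010974621, 'fy': 464.0645010974621, 'cx': 324.723316659324, 'cy': 198.20259060408142, 'dist_coeffs': array([-0.04130407,  0.        ,  0.        ,  0.        ,  0.        ]), 'R': array([[-0.7048105 , -0.70925325,  0.01421226],
       [-0.46185144,  0.44356744, -0.76807628],
       [ 0.5384565 , -0.54791218, -0.64020062]]), 't': array([0.4473126 , 0.28973004, 0.96829797])}
top {'fx': 520.2961177117628, 'fy': 520.2961177117628, 'cx': 315.4191584166976, 'cy': 193.68304397752226, 'dist_coeffs': array([-0.04165628,  0.        ,  0.        ,  0.        ,  0.        ]), 'R': array([[ 0.01399182, -0.99988227, -0.00629958],
       [-0.99639009, -0.01341482, -0.08382625],
       [ 0.08373187,  0.00744972, -0.99646047]]), 't': array([0.06487714, 0.55933498, 1.31832284])}
0.1 [ 0.25818283 -0.59598119  0.30284085] [-0.69221752 -0.1443244   0.69255262 -0.14274537]
```

View pics/scene0.png

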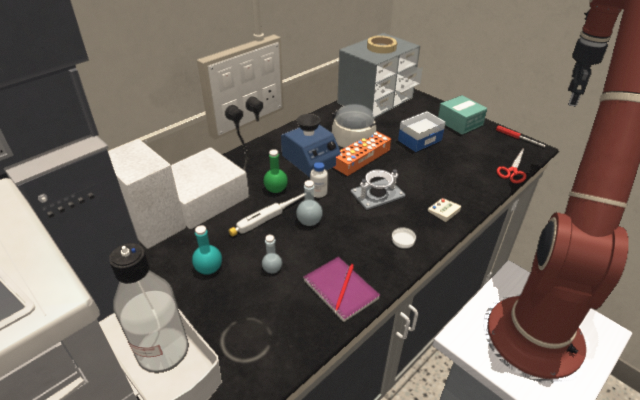

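View pics/top0.png

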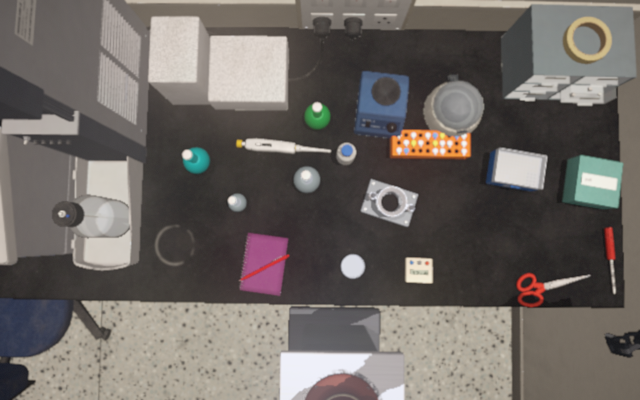

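The scene picture shows four flask-like things: a clear large one at (309,208), a clear small one at (272,258), a green one at (275,177) and a turquoise one at (206,255). In the top picture they are at (306,180), (237,202), (317,116) and (196,160). The cradle is at scene (378,187), top (390,202). I choose the clear one at scene (309,208) and will check it in close crops.

```bash
python3 - <<'E'
import cv2,numpy as np
s=cv2.imread("pics/scene0.png");t=cv2.imread("pics/top0.png")
a=cv2.resize(s[150:290,230:420],None,fx=4,fy=4,interpolation=cv2.INTER_CUBIC)
cv2.imwrite("pics/c1.png",a)
b=cv2.resize(t[130:235,285:425],None,fx=5.6,fy=5.6,interpolation=cv2.INTER_CUBIC)[:, :]
cv2.imwrite("pics/c2.png",b); print(a.shape,b.shape)
E
```

```text
(560, 760, 3) (588, 784, 3)
```

View pics/c1.png

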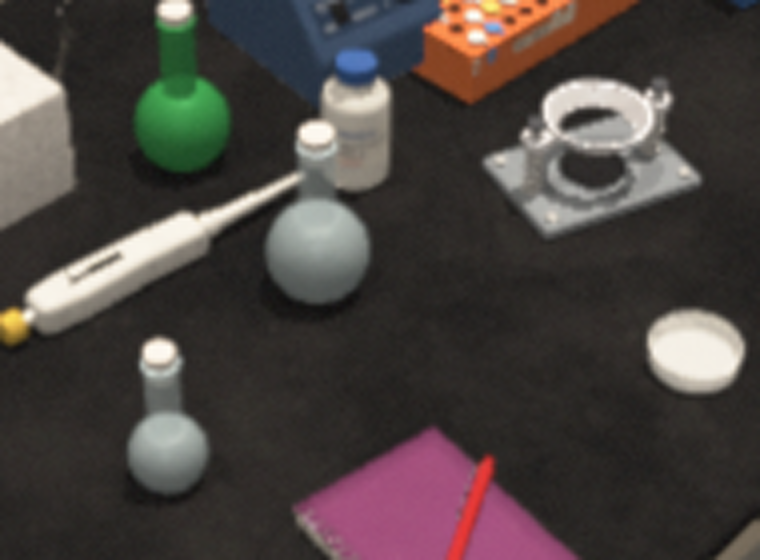

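View pics/c2.png

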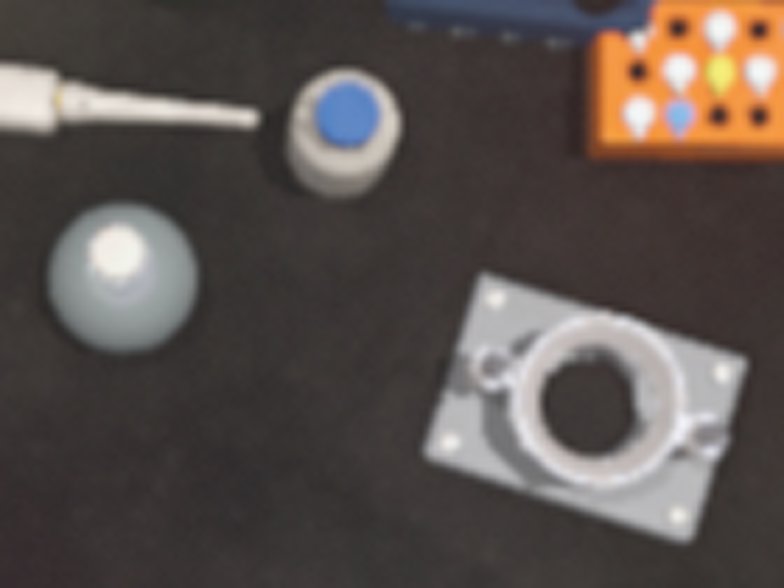

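```bash
cat > h.py <<'E'
import numpy as np,cv2
from station import arm,snapshot,camera_info
def ray(n,uv):
    c=camera_info(n);K=np.array([[c['fx'],0,c['cx']],[0,c['fy'],c['cy']],[0,0,1]])
    p=cv2.undistortPoints(np.array([[uv]],float),K,c['dist_coeffs'])[0,0]
    R=np.array(c['R']);t=np.array(c['t'])
    return -R.T@t, R.T@np.array([p[0],p[1],1])
def at(n,uv,z):
    o,d=ray(n,uv); return o+d*(z-o[2])/d[2]
def proj(n,X):
    c=camera_info(n);K=np.array([[c['fx'],0,c['cx']],[0,c['fy'],c['cy']],[0,0,1]])
    return cv2.projectPoints(np.array(X,float).reshape(-1,3),cv2.Rodrigues(np.array(c['R']))[0],np.array(c['t']),K,c['dist_coeffs'])[0][:,0]
E
python3 - <<'E'
from h import *
np.set_printoptions(precision=4,suppress=True)
S=lambda x,y:((x+.5)/4-.5+230,(y+.5)/4-.5+150)
T=lambda x,y:((x+.5)/5.6-.5+285,(y+.5)/5.6-.5+130)
print("bulb",at("scene",S(318,251),.028),at("top",T(123,278),.028))
print("stop",at("scene",S(317,134),.127),at("top",T(116,249),.127))
print("small bulb",at("scene",S(168,453),.02), "bottle cap",at("scene",S(357,65),.098),at("top",T(348,114),.098))
print("ring",at("scene",S(598,115),.059),at("top",T(598,401),.059))
c=[at("top",T(*p),.010) for p in((482,272),(748,358),(692,543),(425,458))]
s=[at("scene",S(*p),.010) for p in((483,160),(547,234),(700,180))]
print(np.array(c),np.mean(c,0));print("scene corners",np.array(s))
for a,b in((0,1),(1,2),(2,3),(3,0)): d=c[b]-c[a];print(np.hypot(*d[:2]),np.degrees(np.arctan2(d[1],d[0])))
E
```

```text
bulb [0.5945 0.0981 0.028 ] [0.5951 0.0959 0.028 ]
stop [0.5928 0.0996 0.127 ] [0.5964 0.0966 0.127 ]
small bulb [0.5321 0.2783 0.02  ] bottle cap [0.6565 0.0026 0.098 ] [ 0.6609 -0.0033  0.098 ]
ring [ 0.5378 -0.1147  0.059 ] [ 0.5391 -0.1185  0.059 ]
[[ 0.6022 -0.0711  0.01  ]
 [ 0.5636 -0.1951  0.01  ]
 [ 0.4773 -0.169   0.01  ]
 [ 0.515  -0.0451  0.01  ]] [ 0.5395 -0.1201  0.01  ]
scene corners [[ 0.5989 -0.0673  0.01  ]
 [ 0.5142 -0.0397  0.01  ]
 [ 0.4775 -0.1614  0.01  ]]
0.12995793514995108 -107.27220662600018
0.09019743177759419 163.14586631710202
0.1295664021038606 73.06398165376274
0.09096135157708574 -16.609605459630153
```

Both cameras agree to within 4 mm. The bulb is about 33 mm in radius, and the base measures 130 x 90 mm at yaw ≈ -17°. The flask is at (0.595, 0.097) and the ring axis at (0.538, -0.1175). The crop confirms the bigger, clear flask with the white stopper. Next is the reach check, then the move above the flask.

```bash
cat >> h.py <<'E'
from scipy.spatial.transform import Rotation as Ro
def q(th):
    x=np.array([0,0,-1.]);y=np.array([np.cos(th),np.sin(th),0]);return Ro.from_matrix(np.c_[x,y,np.cross(x,y)]).as_quat()
F=np.array([.595,.097]);C=np.array([.5383,-.1172])
def P(xy,z): return [float(xy[0]),float(xy[1]),float(z)]
E
python3 - <<'E'
from h import *
np.set_printoptions(precision=2,suppress=True)
print(arm.read_eef_rot(),Ro.from_quat(arm.read_eef_rot()).as_matrix()[:,1])
for d in range(-90,271,30):
    th=np.radians(d); print(d,[arm.ik(P(xy,z),q(th)) for xy,z in((F,.30),(F,.142),(C,.25),(C,.155))])
E
```

```text
[-0.69 -0.14  0.69 -0.14] [ 0.4  -0.92 -0.  ]
-90 [array([-0.1 ,  0.55, -0.16,  1.57,  0.09,  1.03, -1.86]), array([-0.23,  0.73,  0.05,  1.73, -0.05,  0.68, -1.72]), array([ 0.18,  0.52, -0.01,  1.78,  0.01,  0.84, -1.4 ]), array([ 0.16,  0.66,  0.03,  1.87, -0.03,  0.62, -1.37])]
-60 [array([-0.04,  0.55, -0.26,  1.57,  0.16,  1.04, -1.39]), array([-0.15,  0.73, -0.08,  1.73,  0.08,  0.68, -1.32]), array([ 0.26,  0.52, -0.13,  1.78,  0.09,  0.84, -0.96]), array([ 0.23,  0.66, -0.09,  1.87,  0.09,  0.62, -0.96])]
-30 [array([ 0.02,  0.56, -0.36,  1.57,  0.22,  1.05, -0.92]), array([-0.07,  0.74, -0.2 ,  1.72,  0.21,  0.7 , -0.91]), array([ 0.34,  0.53, -0.26,  1.78,  0.17,  0.85, -0.52]), array([ 0.3 ,  0.66, -0.2 ,  1.87,  0.21,  0.63, -0.55])]
0 [array([ 0.08,  0.58, -0.46,  1.56,  0.28,  1.06, -0.45]), array([-0.  ,  0.75, -0.33,  1.72,  0.34,  0.72, -0.5 ]), array([ 0.42,  0.55, -0.38,  1.78,  0.25,  0.87, -0.07]), array([ 0.38,  0.67, -0.31,  1.86,  0.32,  0.65, -0.13])]
30 [array([ 0.15,  0.6 , -0.58,  1.56,  0.36,  1.09,  0.01]), array([ 0.07,  0.77, -0.45,  1.72,  0.46,  0.7
[... 1321 characters left out ...]
([-0.29,  0.55,  0.16,  1.58, -0.1 ,  1.03, -2.73]), array([-0.38,  0.75,  0.31,  1.73, -0.32,  0.7 , -2.52]), array([-0.02,  0.54,  0.3 ,  1.79, -0.2 ,  0.85, -2.24]), array([-0.03,  0.68,  0.32,  1.88, -0.33,  0.64, -2.13])]
240 [array([-0.18,  0.54, -0.02,  1.57,  0.01,  1.03, -2.3 ]), array([-0.3 ,  0.74,  0.16,  1.73, -0.17,  0.69, -2.13]), array([ 0.07,  0.53,  0.16,  1.79, -0.11,  0.84, -1.81]), array([ 0.06,  0.66,  0.18,  1.87, -0.19,  0.62, -1.74])]
270 [array([-0.1 ,  0.55, -0.16,  1.57,  0.09,  1.03, -1.86]), array([-0.23,  0.73,  0.05,  1.73, -0.05,  0.68, -1.72]), array([ 0.18,  0.52, -0.01,  1.78,  0.01,  0.84, -1.4 ]), array([ 0.16,  0.66,  0.03,  1.87, -0.03,  0.62, -1.37])]
```

```bash
python3 - <<'E'
from h import *
t=arm.read_time()
arm.move_gripper(1.0,60)
arm.movep(P(F,.26),q(0)); print(arm.read_time()-t,arm.read_tool_pos(),arm.read_ft_force())
s=snapshot("scene");cv2.imwrite("pics/s1.png",cv2.resize(s[90:290,210:420],None,fx=3.5,fy=3,interpolation=cv2.INTER_CUBIC))
E
```

```text
2.9417 [0.59536189 0.09547198 0.25991626] [ 0.32012472  0.0974715  -0.0979363 ]
```

View pics/s1.png

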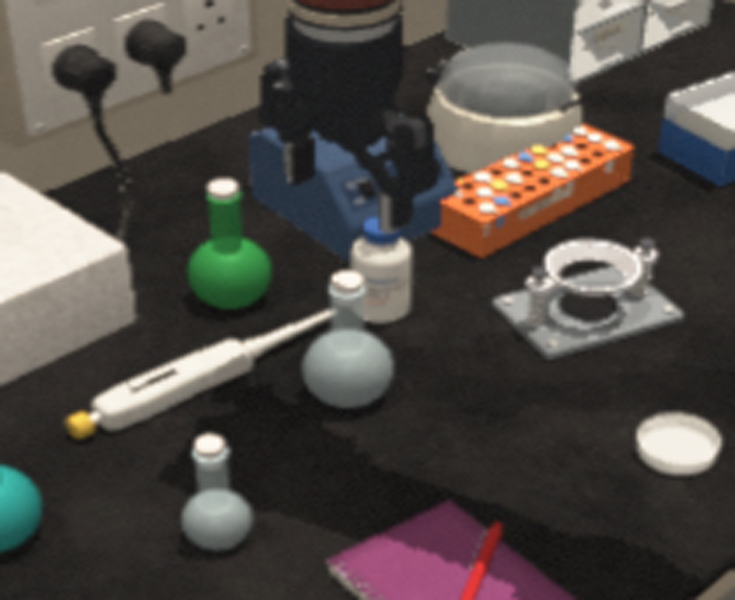

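The open fingers stand over the large flask: fingertips at crop (297,170) and (397,215), with the stopper below at (347,280). Next I lower onto the neck, grip and lift.

```bash
python3 - <<'E'
from h import *
np.set_printoptions(precision=4,suppress=True)
arm.line_to(P(F,.143),0.1); print(arm.read_tool_pos(),arm.read_ft_force())
arm.move_gripper(0.0,60); print(arm.read_opening(),arm.read_tool_pos(),arm.read_ft_force())
arm.line_to(P(F,.18),0.1); 
arm.line_to(P(F,.26),0.12); arm.pause(.2);print(arm.read_opening(),arm.read_tool_pos(),arm.read_ft_force(),arm.read_time())
s=snapshot("scene");cv2.imwrite("pics/s2.png",cv2.resize(s[90:290,210:420],None,fx=3.5,fy=3,interpolation=cv2.INTER_CUBIC))
E
```

```text
[0.5955 0.0972 0.1437] [-0.5047 -0.4239  0.2689]
0.26972592379099714 [0.595  0.097  0.1432] [-0.2545 -0.2949  1.2789]
0.2665407563949195 [0.5946 0.0968 0.259 ] [-0.199  -0.0075 -1.0103] 6.5333
```

View pics/s2.png

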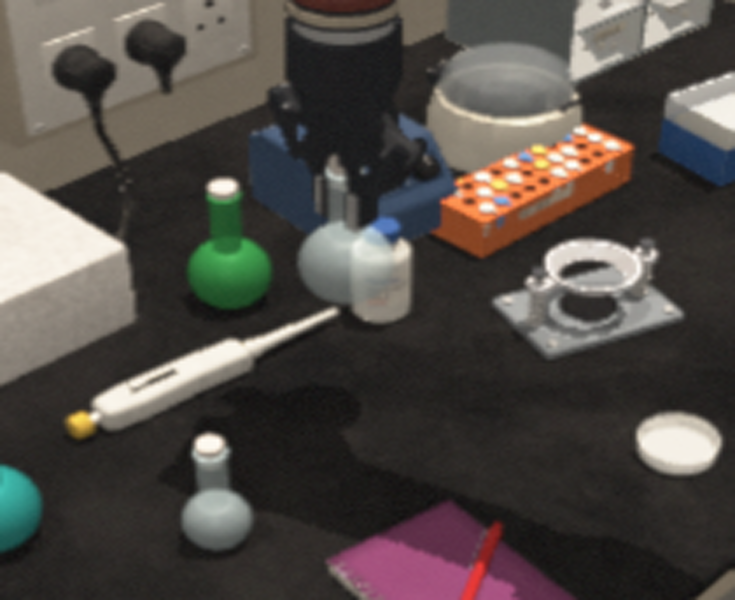

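The flask is held upright, with the bulb at crop (344,262), and the weight reading dropped by about 1.2 N. Next I move over the ring and check the alignment from both cameras.

```bash
python3 - <<'E'
from h import *
np.set_printoptions(precision=4,suppress=True)
arm.line_to(P(C,.26),0.12,ori=q(0)); arm.line_to(P(C,.214),0.08);arm.pause(.3);print(arm.read_tool_pos(),arm.read_ft_force(),arm.read_time())
s=snapshot("scene");t=snapshot("top");cv2.imwrite("pics/s3raw.png",s);cv2.imwrite("pics/t3raw.png",t)
cv2.imwrite("pics/s3.png",cv2.resize(s[130:230,330:430],None,fx=6,fy=6,interpolation=cv2.INTER_CUBIC))
E
```

```text
[ 0.5385 -0.1173  0.2144] [-0.4356  0.8569 -2.4322] 9.6083
```

View pics/s3.png

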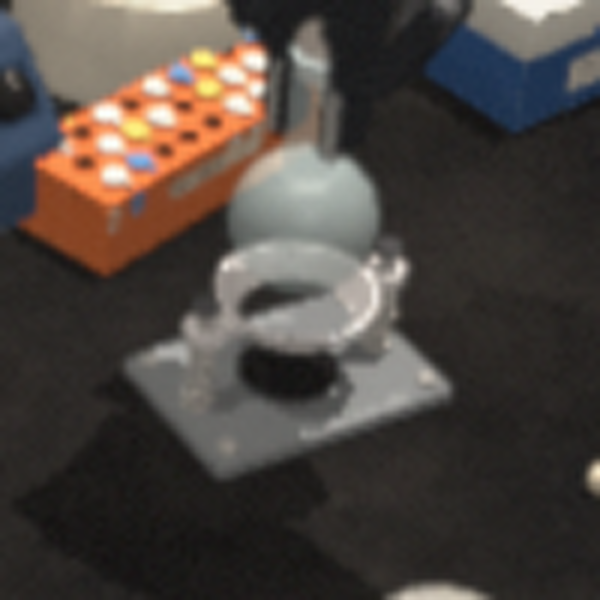

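View pics/t3raw.png

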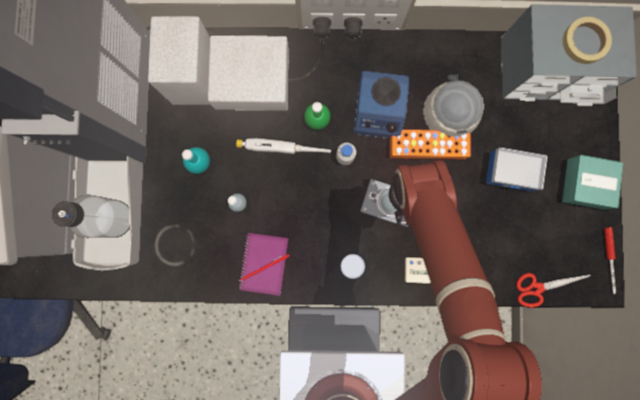

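```bash
python3 - <<'E'
from h import *
S=lambda x,y:((x+.5)/6-.5+330,(y+.5)/6-.5+130)
print("bulb",at("scene",S(304.5,217),.0995),"ring",at("scene",S(299.5,294),.059),at("scene",S(299.5,290),.059))
p=lambda X:(proj("scene",X)-[330,130]+.5)*6-.5
print("expected px: bulb",p([.538,-.1145,.0995]),"ring",p([.538,-.1145,.059]))
E
```

```text
bulb [ 0.54021709 -0.11715714  0.0995    ] ring [ 0.53644261 -0.11475559  0.059     ] [ 0.53840634 -0.11709793  0.059     ]
expected px: bulb [[304.49380712 221.46279121]] ring [[296.55002045 292.74889862]]
```

Bulb and ring axes agree within about 2 mm in the scene view; in the top view the arm hides the ring. Next I lower step by step and watch the force.

```bash
cat >> h.py <<'E'
def step(z,v=.03,xy=C,pause=.15):
    arm.line_to(P(xy,z),v);arm.pause(pause);f=arm.read_ft_force();p=arm.read_tool_pos()
    print(round(z,4),p.round(4),f.round(2),round(arm.read_time(),2),flush=True);return p,f
E
python3 - <<'E'
from h import *
for z in (.200,.192,.187,.184,.182,.180,.178):
    p,f=step(z)
    if f[2]>8: break
s=snapshot("scene");cv2.imwrite("pics/s4.png",cv2.resize(s[130:230,330:430],None,fx=6,fy=6,interpolation=cv2.INTER_CUBIC))
E
```

```text
0.2 [ 0.5385 -0.1172  0.2002] [ 0.87 -0.41 -1.88] 10.47
0.192 [ 0.5384 -0.1172  0.1921] [-1.02  0.19 -0.83] 11.04
0.187 [ 0.5384 -0.1172  0.187 ] [ 0.64 -0.92 -1.64] 11.51
0.184 [ 0.5383 -0.1174  0.184 ] [ 0.24 -0.9  -0.81] 11.91
0.182 [ 0.5385 -0.1176  0.1823] [-0.36 -1.89  2.22] 12.31
0.18 [ 0.5385 -0.1175  0.1801] [ 0.08 -2.04  2.05] 12.71
0.178 [ 0.5385 -0.1174  0.1781] [ 0.85 -2.06  2.67] 13.11
```

View pics/s4.png

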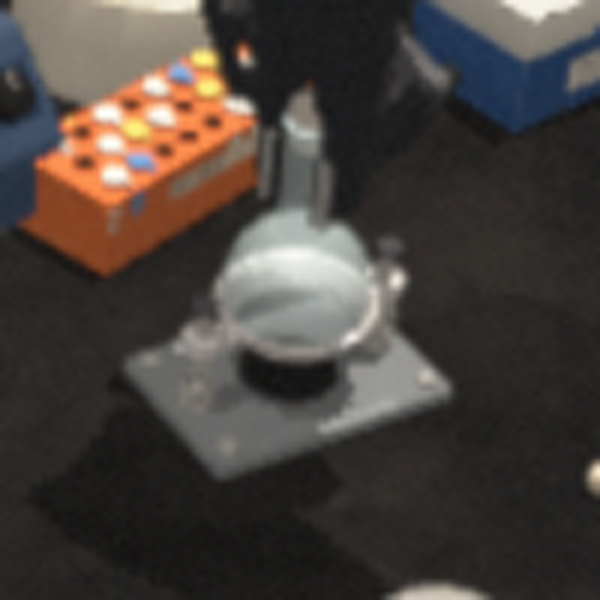

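The flask is seated in the ring: contact came at TCP z ≈ 0.183, as predicted, and the springs are starting to move. Next I press down with a force guard.

```bash
python3 - <<'E'
from h import *
C2=C+[0,-.0007]
for z in (.175,.171,.167,.164,.1625,.1615,.1605,.160,.1595,.159,.1585):
    p,f=step(z,xy=C2,v=.025,pause=.12)
    if f[2]>10.5: print("stop");break
s=snapshot("scene");cv2.imwrite("pics/s5.png",cv2.resize(s[130:230,330:430],None,fx=6,fy=6,interpolation=cv2.INTER_CUBIC))
E
```

```text
0.175 [ 0.5384 -0.1177  0.175 ] [ 0.45 -1.99  2.24] 13.55
0.171 [ 0.5384 -0.1178  0.1711] [-0.02 -2.58  5.08] 13.97
0.167 [ 0.5384 -0.1179  0.1673] [-0.31 -2.24  4.34] 14.4
0.164 [ 0.5385 -0.118   0.1644] [-0.51 -1.77  6.06] 14.78
0.1625 [ 0.5385 -0.118   0.163 ] [-0.25 -2.43  6.06] 15.15
0.1615 [ 0.5385 -0.118   0.162 ] [-0.27 -3.13  7.29] 15.52
0.1605 [ 0.5385 -0.118   0.1611] [-0.13 -1.93  7.96] 15.88
0.16 [ 0.5385 -0.118   0.1606] [-0.87 -2.28  6.45] 16.25
0.1595 [ 0.5385 -0.118   0.1601] [ 0.38 -2.08  6.13] 16.62
0.159 [ 0.5385 -0.118   0.1596] [-0.15 -2.69  6.42] 16.98
0.1585 [ 0.5385 -0.118   0.1591] [-0.68 -2.13  7.52] 17.35
```

View pics/s5.png

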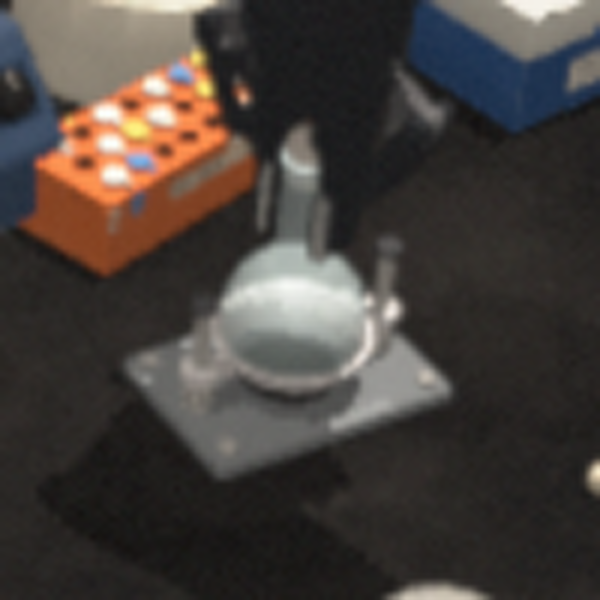

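```bash
python3 - <<'E'
from h import *
C2=C+[0,-.0010]
for z in (.158,.1575,.157,.1565,.156,.1555,.155):
    arm.line_to(P(C2,z),.02)
    fs=[]
    for _ in range(8): arm.pause(.04);fs.append(arm.read_ft_force())
    f=np.mean(fs,0);p=arm.read_tool_pos();print(z,p.round(4),f.round(2),round(arm.read_opening(),4),round(arm.read_time(),2))
    if f[2]>11.5: print("stop");break
s=snapshot("scene");cv2.imwrite("pics/s6.png",cv2.resize(s[130:230,330:430],None,fx=6,fy=6,interpolation=cv2.INTER_CUBIC))
E
```

```text
0.158 [ 0.5385 -0.1181  0.1587] [-0.5  -1.86  7.36] 0.2655 17.98
0.1575 [ 0.5385 -0.1181  0.1585] [-1.24 -2.02  9.65] 0.2635 18.57
0.157 [ 0.5385 -0.1181  0.1585] [-1.39 -2.18 12.43] 0.2619 19.15
stop
```

View pics/s6.png

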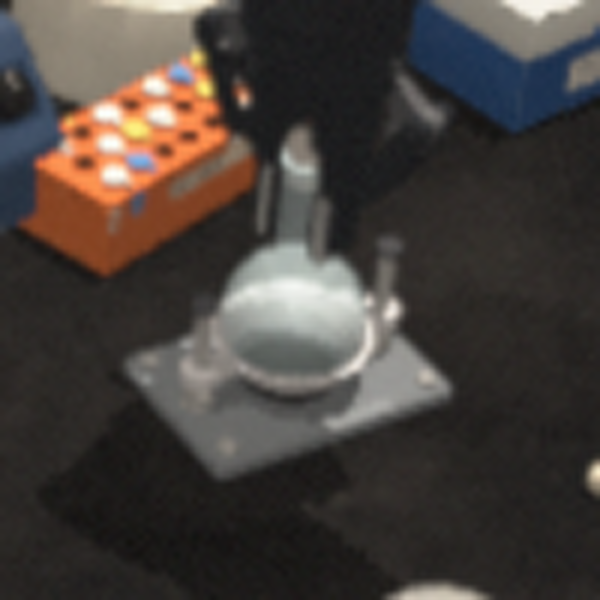

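The flask is upright in the ring at crop (297,330). TCP z stopped moving at 0.1585 while the force kept rising, so this is the hard stop, 24.5 mm below first contact. I'll do a steadiness check and hand in.

```bash
python3 - <<'E'
from h import *
from station import ticket
fs=[];ps=[]
for _ in range(10): arm.pause(.06);fs.append(arm.read_ft_force());ps.append(arm.read_tool_pos())
print(np.mean(fs,0).round(2),np.ptp(ps,axis=0),ps[-1],arm.read_opening(),arm.read_time())
p=lambda X:(proj("scene",X)-[330,130]+.5)*6-.5
print("ring px expected up/down",p([[.538,-.1145,.059],[.538,-.1145,.035]]))
f=np.mean(fs,0)
if 8<f[2]<20: ticket.finish_job();print("done")
E
```

```text
[-1.59 -2.02 12.56] [3.58093729e-05 5.88756875e-05 3.10058279e-05] [ 0.53851637 -0.11808441  0.15847749] 0.2683719097364633 19.7833
ring px expected up/down [[296.55002045 292.74889862]
 [291.98328835 333.66028883]]
the job is handed in; nothing more can be done
done
```

I handed the job in at 19.8 s with the large clear flask held upright in the cradle ring and pressed down at its lower stop. I gripped it by the neck, lifted it, lowered it into the ring and pressed in small steps under force control.

**Last checks:**
- **Stop:** TCP z stayed at 0.1585 while the force rose from 7.4 to 12.4 N. That is 24.5 mm below first contact, against 24 mm of ring travel.
- **Force:** the last reading was 12.6 N, which is about 14 N on the cradle after zero offset and flask weight. This is well under the 40 N limit.
- **Steadiness:** the TCP moved less than 0.1 mm over the final 0.6 s, and the neck was still gripped. In the last picture the ring sits at the expected "down" height and the flask looks upright.

**What did not fully agree:**
- The two cameras differed by 1–6 mm on single points, so I used averages.
- The arm hid the ring in the top view, so centring was checked only in the scene view (about 2 mm) before seating.
- A sideways force of about 2 N in -y remained at the end.
- I did not measure the bystanders again after the lift. The path stayed clear of them, and in the top picture taken before seating they were where they started; the timer was partly hidden.

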